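# Seat the keyed drive collar on the spindle sander

### The job

Put the brass drive collar over the spindle of the little green sander, turn it under light pressure until its red tab drops into the spindle's keyway, and press it gently fully home on the shoulder. Then let go of it and leave the other things on the table where they are.

Things in the scene. Friction and masses are not known exactly. Their poses are not given: they have to be found in the camera images.
- collar_center (a point): Brass drive collar: loose octagonal ring, 52 mm across flats, 44 mm high, about 0.26 kg, standing upright on the table. This point is its centre, on the axis, 22 mm above its underside; z is the axis (up). Flats face its +-x, +-y and the diagonals; grip any opposite pair. Octagonal through bore 38 mm across flats, its lower mouth widened to 44 mm over 5 mm as a lead-in.
- collar_tab (a point): The collar's one red tab, 8 mm wide, standing into the bore on the collar's +x side to 13.5 mm from the axis. It runs from 12 mm above the underside up to the top, where it shows from above as a red bar. This point: middle of the tab's top, 17 mm from the axis, 44 mm above the underside. Axes as the collar's.
- spindle_seat (a point): Centre, on the vertical spindle's axis, of the shoulder the collar must sit on (disc 52 mm across, 10 mm above the sander's table), at its unloaded level; z up, x and y as the sander's. The spindle floats on a spring: from about 4.5 N on it yields straight down, 1 mm more per 1 N, up to 10 mm, then is solid; unloaded it springs back. Over 25 N between collar and sander harms the bearing.
- journal_top (a point): On the axis, top of the 36 mm diameter journal, 26 mm above the shoulder; axes as the sander's. One keyway, a slot 9.5 mm wide cut in to 11.5 mm from the axis, runs its whole height, open on top (a notch from above). Where it points is not measured: somewhere 0.3 to 1.6 rad counter-clockwise (seen from above) from the sander's +x. The spindle does not turn (brake on).
- spindle_tip (a point): Bevelled tip of the 20 mm diameter pilot above the journal, 54 mm above the shoulder. With the tab not over the keyway the collar stops with its underside 14 mm above the shoulder. When turned under load until the tab finds the keyway, the spindle jumps up and the push falls away; then the collar goes down to the shoulder.
- machine: Green hobby spindle sander, fixed on the table, 190 (x) by 160 (y) mm, its aluminium table 80 mm above the bench; origin at the centre of its underside, below the spindle; front with switch faces -x.
- drum_center (a point): Bystander: terracotta-coloured sanding sleeve, 52 mm diameter, 70 mm high, standing; its centre.
- offcut_center (a point): Bystander: pale wood offcut 45 x 70 x 32 mm; its centre.
- house_center (a point): Bystander: small wooden model house, 56 x 50 mm, about 65 mm high; this point is 20 mm above its underside.
Mind the look-alikes: they are no part of the job. Leave any purple look-alike of the part that bears collar_center alone.

How it is judged (in metres and radians):
On the way:
1. the collar is on the spindle, not yet down in place (horizontal distance between collar_center and spindle_seat below 0.006 m and z of collar_center in the frame of spindle_seat between 0.026 and 0.06 m), for 0.1 s.
At the end, for the whole second after the job is handed in: The collar sits fully home on the spindle's shoulder, its tab in the keyway: its centre within 4 mm of the spindle axis and 19 to 24 mm above the shoulder's unloaded level, upright within 0.08 rad, at rest and released (horizontal distance between collar_center and spindle_seat below 0.004 m and z of collar_center in the frame of spindle_seat between 0.019 and 0.024 m and angle between collar_center's own z axis and vertical below 0.08 rad and linear speed of collar below 0.02 m/s); the robot touches nothing.
It fails at once if more than 25 N between the collar and the sander or its spindle (contact force between collar and machine above 25 N).
It fails at once if a bystander is moved by more than 25 mm (distance of any of drum_center, offcut_center, house_center from where it was at the start of the episode above 0.025 m).
It also fails if it takes over 64 s, if anything falls off the work surface, if the arm or the gripper's body presses on something with over 40 N, if the wrist force passes 120 N, or if a joint passes its speed limit or range.

### The arm

A 7-joint arm with a two-finger parallel gripper is mounted at the origin on the work surface. World frame = base frame: x ahead of the robot, y to its left, z up, the work surface at z = 0. Lengths are in mm, angles in rad, forces in N, time in s.
With the tool pointing down it reaches from about 400 to 875 mm from the base axis. Payload 4.4 kg.
Tool frame: the origin (TCP) lies at the very end of the fingers, on their centre line; the grasp point (between the pads) lies 19 mm behind it (arm.pinch_z is the distance from the TCP to the grasp point, in mm); x points along the fingers, z is the direction in which the jaws open and shut, and the axes are right-handed (so a half turn about x gives the same grasp; the last joint's range is limited). The gripper opens to 85 mm and grips with 20 to 120 N. Pads are 22 mm wide; open, the fingers measure 114 mm over their backs; the gripper's body (76 mm by 85 mm) begins 54 mm behind the grasp point. The pads swing forward as they close: fully open they stand 13 mm farther back than shut.
Start: joints at [-1.348, 0.628, 0.038, 1.517, -0.027, 0.996, -0.02], TCP at [185.097, 623.103, 231.313] pointing down, gripper open.
Joint ranges: [-3.06, 3.06], [-0.37, 2.12], [-1.25, 1.32], [0.18, 2.47], [-1.1, 4.24], [0.23, 1.98], [-2.94, 2.94]. Speed limits (rad/s): [2.57, 2.57, 3.14, 3.14, 3.14, 3.14, 3.14].

### API

Orientations are given as a rotation vector (axis times angle).
In Python, from station import monitor, cams, arm, models gives the robot as it stands.
- The arm moves only by the tool move_arm, never from a script. Its argument "commands" is a list of rows, each a list of 7 numbers: the shift along the tool's x, y, z as a fraction of full scale, then the turn, a rotation vector about the tool's x, y, z as a fraction of full scale, then the opening, from 0 (shut) to 1 (fully open). In form: [[x, y, z, ax, ay, az, hand], ...]. A call has 1 to 8 rows; each row is the pose to reach, as a shift and turn from the pose measured when the call began, along the tool's axes at that moment, turning the shorter way round; what a row does not reach only later rows make up. Full scale, the value 1, is 50 cm for a shift and pi rad for a turn. A row lasts 1/8 s, in which the tool goes at most 62.5 mm and 10.7 degrees, less where a joint would pass 70% of its speed; a pose out of reach is approached as far as the arm can. A call with a number of a shift or a turn outside -1 to 1 is refused whole. A call with a gripper value outside its range is refused whole. The fingers move at their own pace and stop on an object; the grip force is fixed at half the most. Time passes only in rows, so rows that repeat a pose let the fingers close. It gives the time, the measured TCP pose, the force and the opening at its end, in the units of the state.
- monitor.sense(): the state, without advancing time (a new reading comes with each control period).
- cams.grab_frame(name): name is "side" or "top" or "wrist"; returns a dict with "img" (480x640x3 uint8, red, green, blue), "camera_matrix" (3x3 intrinsics, pixels), "k1" (the pictures are not rectified: a ray, as slopes to the right and down, at radius r is drawn at 1 + k1 r^2 times it, then the intrinsics apply), "R" (3x3) and "t" (3): a world point X has camera coordinates R X + t; the wrist camera has in their place "mount" (4x4, takes a point from camera to tool coordinates, whose origin is the TCP and whose axes are the tool frame's). Camera axes: x right, y down, z forward; pixel columns grow to the right and rows downward; lengths in mm; the calibration is good to about 2 mm. A picture is of the moment at which its call begins: read the wrist's pose just before it. There is no depth.
- arm.job_done(): hands the job in, once; it reports no verdict.
Trained networks look in a picture, given as the dict that the camera call returned (one of the last four; its "shot" number tells which), for a name from the list of things; names that differ only in an ending like _2 or _b are one class to them, and where a whole thing is asked for, a point or a joint stands for the part that bears it (a point fixed in the world has none). Each returns a list of dicts, best first, with "conf" (0 to 1); they miss things now and then, are a little off and sometimes report something else, mostly with a low value. They report only what shows in the picture. A call takes as long as a camera call. They do not tell look-alikes from the thing itself.
- models.masks_of(picture, query): "mask" (480x640 bool, what is visible of it) and "extent" ([left, top, right, bottom] in pixels, round what is visible of it).
- models.spot_point(picture, query): "pixel" ([row, column] in pixels: a listed point, or the origin of a listed thing).
The state is a dict: "time_s": time; "joints": joint angles; "joint_velocities": joint speeds; "tau": joint torques, N m; "eef_pos": TCP position; "eef_rot": TCP orientation; "contact_force": force on the tool from outside, world axes, zero at the start; "torque": the same for the moment, N m; "grip_width": finger opening in mm.
Only numpy, scipy, OpenCV 4.12 (cv2) and the standard library are available. Lean on these libraries where they do the work, as an engineer would, in place of code of your own. Each camera call takes 0.05 s, during which the arm holds its last target. There are 200 camera calls.

## Working session

There is one attempt and no reset: what is moved stays moved. The work goes in short steps, Python scripts to look and compute and a tool call to move; the robot and the scene stay as the last step left them, time stands still between calls to the robot, and variables do not carry over. Pictures are saved under pics/ and viewed, about 8 in all and at most 12, crops included, and the job is handed in when it is done.

Besides the shell and the picture viewer there is one more tool, called after "Emit:" by a JSON object that holds its "fn" and its "kwargs", one argument or row to a line. move_arm: Moves the arm, as the interface text tells. Its arguments: {"type":"object","properties":{"commands":{"type":"array"}},"required":["commands"]}

```bash
mkdir -p pics; ls
cat > h.py <<'E'
import numpy as np, cv2
from scipy.spatial.transform import Rotation as Ro
from station import monitor, cams, arm, models
def grab(n):
    s=monitor.sense(); p=cams.grab_frame(n)
    if n=="wrist":
        T=np.eye(4); T[:3,:3]=Ro.from_rotvec(s["eef_rot"]).as_matrix(); T[:3,3]=s["eef_pos"]
        M=T@np.array(p["mount"]); p["R"]=M[:3,:3].T; p["t"]=-M[:3,:3].T@M[:3,3]
    return p
def ray(p,rc):
    K=np.array(p["camera_matrix"]); k=p["k1"]
    d=np.array([(rc[1]-K[0,2])/K[0,0],(rc[0]-K[1,2])/K[1,1]]); u=d.copy()
    for _ in range(30): u=d/(1+k*(u@u))
    R=np.array(p["R"]); v=R.T@np.array([*u,1]); return -R.T@np.array(p["t"]), v/np.linalg.norm(v)
def onz(p,rc,z):
    c,v=ray(p,rc); return c+v*(z-c[2])/v[2]
def tri(obs):
    A=0;b=0
    for p,rc in obs:
        c,v=ray(p,rc); P=np.eye(3)-np.outer(v,v); A=A+P; b=b+P@c
    x=np.linalg.solve(A,b)
    return x,[round(float(np.linalg.norm((np.eye(3)-np.outer(v,v))@(x-c))),1) for c,v in (ray(p,rc) for p,rc in obs)]
def proj(p,X):
    K=np.array(p["camera_matrix"]); c=np.array(p["R"])@X+np.array(p["t"]); u=c[:2]/c[2]; u=u*(1+p["k1"]*(u@u))
    return np.array([K[1,1]*u[1]+K[1,2],K[0,0]*u[0]+K[0,2]])
def save(p,name): cv2.imwrite("pics/"+name,cv2.cvtColor(p["img"],cv2.COLOR_RGB2BGR))
E
python3 - <<'E'
from h import *
P={n:grab(n) for n in("side","top","wrist")}
for n in P: save(P[n],n+"0.png")
for q in ["collar_center","collar_tab","spindle_seat","journal_top","spindle_tip","machine","drum_center","offcut_center","house_center"]:
    for n in P:
        print(q,n,[(np.round(d["pixel"],1).tolist(),round(d["conf"],2)) for d in models.spot_point(P[n],q)][:4])
s=monitor.sense(); print({k:np.round(v,3).tolist() for k,v in s.items()}, arm.pinch_z)
for n in P: print(n, np.round(-np.array(P[n]["R"]).T@P[n]["t"]), P[n]["k1"], np.array(P[n]["camera_matrix"])[0,0])
print(np.round(P["wrist"]["mount"],3))
a=cv2.imread("pics/side0.png");b=cv2.imread("pics/top0.png");cv2.imwrite("pics/st.png",cv2.resize(np.vstack([a,b]),(450,675))[:600])
E
```

```text
pics
collar_center side [([279.6, 298.1], 0.97), ([251.9, 325.7], 0.94), ([326.4, 385.3], 0.86), ([287.4, 362.8], 0.56)]
collar_center top [([209.4, 284.9], 0.92), ([203.7, 394.8], 0.92), ([203.5, 340.1], 0.89), ([254.7, 306.0], 0.71)]
collar_center wrist []
collar_tab side [([273.4, 366.5], 0.81), ([267.3, 305.5], 0.72), ([312.7, 379.5], 0.71), ([219.8, 240.4], 0.17)]
collar_tab top [([189.5, 340.5], 0.89), ([205.9, 391.9], 0.76), ([192.0, 286.6], 0.75), ([244.0, 305.4], 0.68)]
collar_tab wrist []
spindle_seat side [([381.0, 437.8], 0.93)]
spindle_seat top [([215.5, 493.7], 0.76)]
spindle_seat wrist []
journal_top side [([366.9, 437.1], 0.91)]
journal_top top []
journal_top wrist []
spindle_tip side [([349.7, 438.2], 0.79)]
spindle_tip top [([207.8, 507.0], 0.8)]
spindle_tip wrist []
machine side [([420.2, 425.2], 0.84), ([380.4, 435.4], 0.64)]
machine top [([227.4, 480.2], 0.71)]
machine wrist []
drum_center side [([217.9, 240.1], 0.83)]
drum_center top [([271.9, 194.5], 0.86)]
drum_center wrist []
offcut_center side [([288.8, 229.3], 0.96), ([378.6, 434.9], 0.34)]
offcut_center to
[... 266 characters left out ...]
01, 0.0, -0.001, -0.001, 0.002, -0.0], 'tau': [-0.001, -56.328, 1.225, -19.377, 0.011, 0.002, 0.0], 'eef_pos': [185.134, 623.09, 231.317], 'eef_rot': [-0.994, 1.332, 0.994], 'contact_force': [-0.401, -0.698, 0.144], 'torque': [0.002, -0.011, -0.007], 'grip_width': 85.316} 18.700000000000003
side [ 322. -441.  600.] -0.10838015009244122 492.76108916997424
top [410.  64. 937.] -0.05597323271589965 551.4848253192037
wrist [104. 647. 373.] -0.048782550432772825 351.5070620704388
[[-1.00000e-03 -3.24000e-01  9.46000e-01 -1.42563e+02]
 [ 0.00000e+00 -9.46000e-01 -3.24000e-01  8.43830e+01]
 [ 1.00000e+00  0.00000e+00  1.00000e-03  3.64000e-01]
 [ 0.00000e+00  0.00000e+00  0.00000e+00  1.00000e+00]]
```

View pics/top0.png

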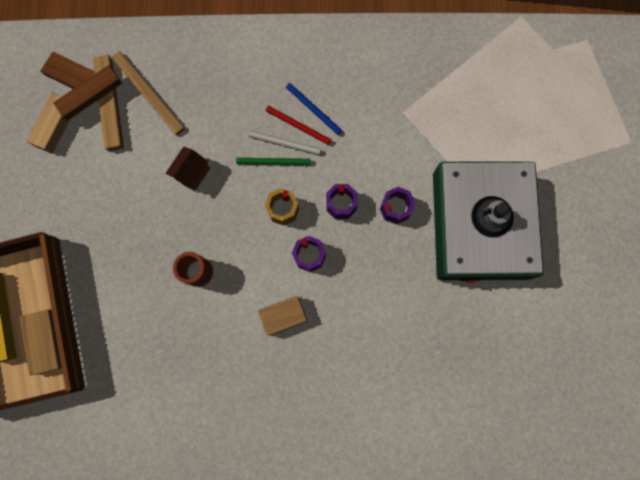

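View pics/side0.png

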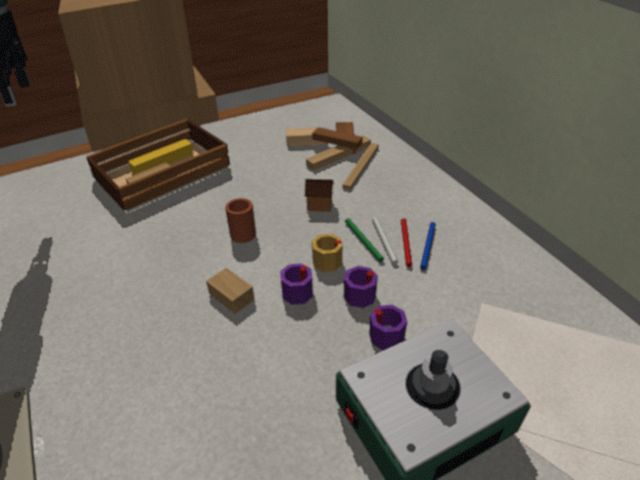

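The pictures show four ring-like things, as top / side (row, col): brass (206,282) / (252,327), purple (203,341) / (287,362), purple (205,397) / (326,387), purple (254,309) / (280,297). I choose the brass one. The sander is at top (215,493). The keyway isn't readable yet.

Run:
```python
from h import *
S=grab("side");T=grab("top")
r=lambda x:np.round(x,1).tolist()
for q,ps,pt in [("collar_center",(251.9,325.7),(209.4,284.9)),("seat",(381,437.8),(215.5,493.7)),("tip",(349.7,438.2),(207.8,507)),("drum",(217.9,240.1),(271.9,194.5)),("offcut",(288.8,229.3),(316.4,281)),("house",(196.1,316.1),(171.5,193.3)),
  ("purpleA",(287,362),(203.5,340)),("purpleB",(326.4,385.3),(203.7,394.8)),("purpleC",(279.6,298),(254.7,306))]:
    x,e=tri([(S,ps),(T,pt)]); print(q,r(x),e)
print("tab",r(onz(T,(192.,286.6),44)))
print("seat z90",r(onz(T,(215.5,493.7),90)),r(onz(S,(381,437.8),90)),"tip z144",r(onz(T,(207.8,507),144)),r(onz(S,(349.7,438.2),144)),r(onz(S,(366.9,437.1),116)))
# machine table corners screws in top
for c in [(174,456),(173,524),(260,530),(262,447)]: print(r(onz(T,c,80)))
for c in [(162,441),(162,535),(275,542),(279,443)]: print("corner",r(onz(T,c,80)))
s=monitor.sense(); print(Ro.from_rotvec(s["eef_rot"]).as_matrix().round(3))
a=T["img"][150:290,250:560]; b=S["img"][330:440,330:530]
a=cv2.resize(a,(775,350),interpolation=cv2.INTER_CUBIC); b=cv2.resize(b,(455,250),interpolation=cv2.INTER_CUBIC)
o=np.zeros((600,775,3),np.uint8);o[:350]=a;o[350:,:455]=b
cv2.imwrite("pics/crop1.png",cv2.cvtColor(o,cv2.COLOR_RGB2BGR))
```

```text
collar_center [616.1, 142.3, 28.1] [1.0, 1.0]
seat [594.8, -193.2, 86.0] [3.3, 3.3]
tip [588.9, -191.9, 151.6] [0.3, 0.3]
drum [509.3, 288.0, 43.9] [2.2, 2.2]
offcut [437.1, 147.7, 15.4] [1.1, 1.1]
house [679.9, 301.6, 29.9] [2.0, 2.0]
purpleA [631.7, 48.0, 16.2] [4.0, 4.0]
purpleB [625.3, -43.7, 17.6] [1.7, 1.7]
purpleC [542.0, 105.5, 24.7] [3.9, 3.9]
tab [641.2, 138.7, 44.0]
seat z90 [590.9, -190.5, 90.0] [596.1, -195.8, 90.0] tip z144 [590.9, -194.5, 144.0] [593.1, -187.7, 144.0] [593.3, -192.0, 116.0]
[661.2, -136.3, 80.0]
[662.9, -246.3, 80.0]
[521.8, -247.2, 80.0]
[518.8, -116.6, 80.0]
corner [681.2, -112.9, 80.0]
corner [681.4, -265.4, 80.0]
corner [498.1, -264.8, 80.0]
corner [492.2, -109.5, 80.0]
[[-0.    -0.959  0.285]
 [-0.     0.285  0.959]
 [-1.     0.    -0.   ]]
```

View pics/crop1.png

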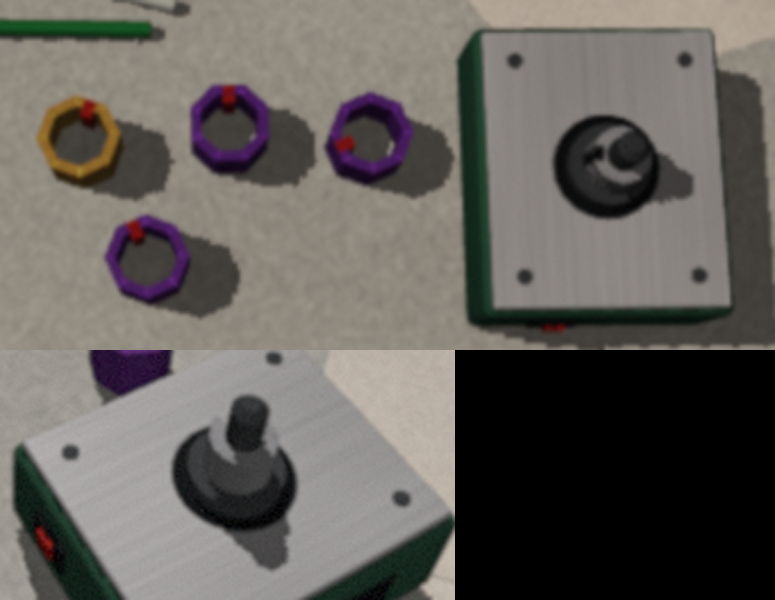

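The crop confirms the brass ring at top (206,282), with its red tab at about (194,285). The keyway notch shows at about (212,487) in the top picture, to the +y side of the journal. Next I move the wrist camera over the collar.

Emit:
{"fn": "move_arm", "kwargs": {
  "commands": [
    [0.0,-0.73,-0.45,0.44,0,0,1],
    [0.0,-0.73,-0.45,0.44,0,0,1],
    [0.0,-0.73,-0.45,0.44,0,0,1],
    [0.0,-0.73,-0.45,0.44,0,0,1],
    [0.0,-0.73,-0.45,0.44,0,0,1],
    [0.0,-0.73,-0.45,0.44,0,0,1],
    [0.0,-0.73,-0.45,0.44,0,0,1],
    [0.0,-0.73,-0.45,0.44,0,0,1]
  ]
}}

```text
time_s: 2.6
eef_pos: [474.7, 298.3, 231.9]
eef_rot: [0.087, 1.566, -0.09]
contact_force: [0.2, 1.7, -0.4]
grip_width: 85.4
```

```bash
cat >> h.py <<'E'
def to(X,yaw=None,s=None):
    "fractions of full scale for a TCP target X, jaw yaw, tool down"
    s=s or monitor.sense(); R=Ro.from_rotvec(s["eef_rot"]).as_matrix(); d=R.T@(np.array(X)-s["eef_pos"])/500
    y=np.arctan2(R[1,2],R[0,2]); yaw=y if yaw is None else yaw
    G=np.column_stack([[0,0,-1],[-np.sin(yaw),np.cos(yaw),0],[np.cos(yaw),np.sin(yaw),0]])
    return np.round(d,4).tolist(), np.round(Ro.from_matrix(R.T@G).as_rotvec()/np.pi,4).tolist(), "yaw now %.4f"%y
def st():
    s=monitor.sense(); print({k:np.round(s[k],2).tolist() for k in("time_s","eef_pos","joints","contact_force","torque","grip_width")}); return s
E
python3 -c "
from h import *
st(); print(to([616,142,150],-0.87))"
```

```text
{'time_s': 2.6, 'eef_pos': [474.73, 298.31, 231.92], 'joints': [-0.9, 0.53, 0.43, 1.78, -0.27, 0.89, -0.46], 'contact_force': [0.21, 1.65, -0.4], 'torque': [0.04, 0.03, 0.01], 'grip_width': 85.38}
([0.1654, -0.2787, 0.3153], [0.2412, 0.0012, 0.0001], 'yaw now -0.1124')
```

Emit:
{"fn": "move_arm", "kwargs": {
  "commands": [
    [0.165,-0.279,0.315,0.241,0.001,0,0.85],
    [0.165,-0.279,0.315,0.241,0.001,0,0.85],
    [0.165,-0.279,0.315,0.241,0.001,0,0.85],
    [0.165,-0.279,0.315,0.241,0.001,0,0.85],
    [0.165,-0.279,0.315,0.241,0.001,0,0.85],
    [0.165,-0.279,0.315,0.241,0.001,0,0.85],
    [0.165,-0.279,0.315,0.241,0.001,0,0.85]
  ]
}}

```text
time_s: 3.48
eef_pos: [615.3, 143.9, 150.6]
eef_rot: [0.677, 1.463, -0.676]
contact_force: [0.4, 0.1, 0.7]
grip_width: 72.6
```

Run:
```python
from h import *
st(); p=grab("wrist"); save(p,"w1.png")
for q in("collar_center","collar_tab"):
    for d in models.spot_point(p,q): print(q,np.round(d["pixel"],1),round(d["conf"],2), onz(p,d["pixel"],22 if q[-1]=="r" else 44).round(1))
# red tab and brass top by colour
h=cv2.cvtColor(p["img"],cv2.COLOR_RGB2HSV)
print("done")
```

```text
{'time_s': 3.48, 'eef_pos': [615.3, 143.88, 150.65], 'joints': [-0.6, 0.76, 0.56, 1.66, -0.51, 0.87, -0.69], 'contact_force': [0.4, 0.09, 0.68], 'torque': [-0.05, 0.0, -0.01], 'grip_width': 72.61}
collar_center [212.3 321. ] 0.86 [620.6 150.4  22. ]
collar_center [278.5 417.4] 0.78 [629.5  49.6  22. ]
collar_center [314.8 301.8] 0.74 [537.8 102.4  22. ]
collar_center [339.9 485.2] 0.7 [626.2 -44.2  22. ]
collar_tab [209.2 342. ] 0.85 [637.  144.1  44. ]
collar_tab [278.  439.9] 0.83 [645.3  48.3  44. ]
collar_tab [309.4 304.2] 0.79 [554.3 111.9  44. ]
collar_tab [355.8 475.1] 0.75 [614.  -30.3  44. ]
done
```

View pics/w1.png

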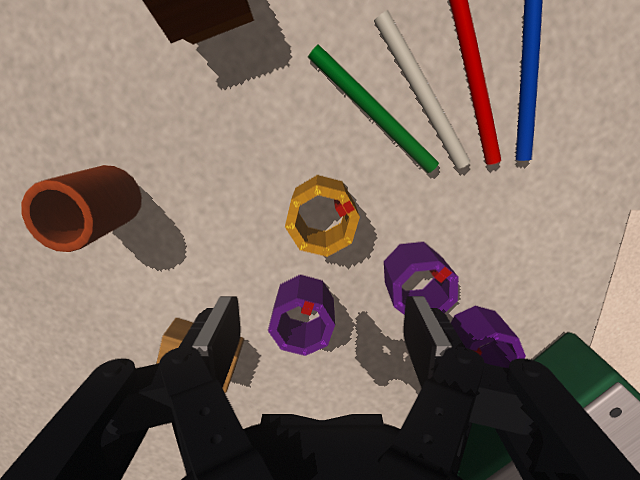

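The wrist picture shows the brass ring at (215,322), its red tab at (209,343), and purple rings at (315,302), (278,420) and (335,485). I'll refine by fitting the octagonal prism's silhouette in all three views.

```bash
cat >> h.py <<'E'
from scipy.optimize import minimize
def octa(x,y,yaw,z0,z1,af=52):
    a=yaw+np.pi/8+np.arange(8)*np.pi/4; r=af/2/np.cos(np.pi/8)
    return np.array([[x+r*np.cos(t),y+r*np.sin(t),z] for z in(z0,z1) for t in a])
def brass(p,near,rad=60):
    h=cv2.cvtColor(p["img"],cv2.COLOR_RGB2HSV); m=cv2.inRange(h,(12,110,70),(30,255,255))|cv2.inRange(h,(0,150,90),(6,255,255))|cv2.inRange(h,(174,150,90),(180,255,255))
    w=np.zeros_like(m); cv2.circle(w,(int(near[1]),int(near[0])),rad,255,-1); m&=w
    n,l,s,c=cv2.connectedComponentsWithStats(cv2.morphologyEx(m,cv2.MORPH_CLOSE,np.ones((3,3)))); k=1+np.argmax(s[1:,4])
    pts=np.argwhere(l==k)[:,::-1].astype(np.int32); return cv2.convexHull(pts), (l==k)
def fit(p,near,x0,z0,rad=60):
    hull,m=brass(p,near,rad); S=8
    A=np.zeros((480*2,640*2),np.uint8); cv2.fillConvexPoly(A,(hull*2+1).astype(np.int32),1); A=cv2.GaussianBlur(A.astype(np.float32),(0,0),2)
    def cost(v):
        q=np.array([proj(p,X)[::-1] for X in octa(v[0],v[1],v[2],z0,z0+44)],np.float32)
        B=np.zeros_like(A,np.uint8); cv2.fillConvexPoly(B,np.round((cv2.convexHull(q)*2+1)*16).astype(np.int32),1,shift=4); B=cv2.GaussianBlur(B.astype(np.float32),(0,0),2)
        return float(((A-B)**2).sum())
    best=min((minimize(cost,[*x0,y],method="Nelder-Mead",options=dict(initial_simplex=[[x0[0],x0[1],y],[x0[0]+6,x0[1],y],[x0[0],x0[1]+6,y],[x0[0],x0[1],y+.15]])) for y in(-.3,-.1,.1,.3)),key=lambda r:r.fun)
    h=cv2.cvtColor(p["img"],cv2.COLOR_RGB2HSV); red=(cv2.inRange(h,(0,150,80),(6,255,255))|cv2.inRange(h,(172,150,80),(180,255,255)))>0
    rr=np.argwhere(red&m); t=onz(p,rr.mean(0),z0+44) if len(rr) else None
    return best.x,best.fun,t
E
python3 - <<'E'
from h import *
for n,near,rad in(("wrist",(215,322),48),("top",(206,282),28),("side",(252,327),28)):
    p=grab(n); x,f,t=fit(p,near,(618,146),0,rad)
    print(n,x.round(3),round(f),"tab",None if t is None else t.round(1), None if t is None else round(float(np.arctan2(t[1]-x[1],t[0]-x[0])),3))
E
```

```text
wrist [ 6.19978e+02  1.49099e+02 -3.22000e-01] 11 tab [638.4 143.6  44. ] -0.288
top [ 6.22910e+02  1.49176e+02 -3.74000e-01] 243 tab [638.2 142.2  44. ] -0.43
side [6.21745e+02 1.46855e+02 3.11000e-01] 78 tab [638.4 139.9  44. ] -0.398
```

The wrist fit is sharpest: centre (620.0, 149.1), z=0 base consistent, tab yaw −0.32. The other views agree to within 3 mm. The grip will be on the diagonal flats at yaw −1.107.

```bash
python3 -c "
from h import *
print(to([620,149.1,60],-1.107));print(to([620,149.1,10],-1.107))"
```

```text
([0.181, 0.0151, -0.0048], [0.0759, 0.0002, -0.0002], 'yaw now -0.8687')
([0.281, 0.015, -0.0049], [0.0759, 0.0002, -0.0002], 'yaw now -0.8687')
```

Emit:
{"fn": "move_arm", "kwargs": {
  "commands": [
    [0.06,0.015,-0.005,0.076,0,0,0.85],
    [0.12,0.015,-0.005,0.076,0,0,0.85],
    [0.17,0.015,-0.005,0.076,0,0,0.85],
    [0.22,0.015,-0.005,0.076,0,0,0.85],
    [0.26,0.015,-0.005,0.076,0,0,0.85],
    [0.281,0.015,-0.005,0.076,0,0,0.85],
    [0.281,0.015,-0.005,0.076,0,0,0.85]
  ]
}}

```text
time_s: 4.65
eef_pos: [619.7, 149.0, 9.6]
eef_rot: [0.861, 1.393, -0.862]
contact_force: [0.0, -0.2, 0.3]
grip_width: 72.5
```

Run:
```python
from h import *
st(); print(to([620,149.1,10],-1.107)); p=grab("wrist"); save(p,"w2.png")
```

```text
{'time_s': 4.65, 'eef_pos': [619.72, 149.03, 9.59], 'joints': [-0.57, 0.96, 0.5, 1.7, -0.69, 0.66, -0.79], 'contact_force': [0.0, -0.21, 0.29], 'torque': [-0.04, -0.02, 0.01], 'grip_width': 72.53}
([-0.0008, 0.0006, 0.0001], [-0.0002, 0.0001, 0.0001], 'yaw now -1.1075')
```

View pics/w2.png

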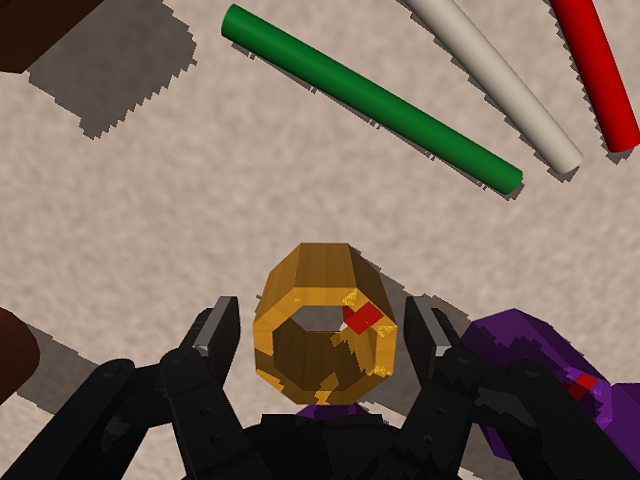

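The brass ring sits centred between the pads with its flats parallel to them, and its tab is at (318,363). I close the jaws.

Emit:
{"fn": "move_arm", "kwargs": {
  "commands": [
    [0,0,0,0,0,0,0.3],
    [0,0,0,0,0,0,0.3],
    [0,0,0,0,0,0,0.3],
    [0,0,0,0,0,0,0.3],
    [-0.02,0,0,0,0,0,0.3],
    [-0.06,0,0,0,0,0,0.3],
    [-0.1,0,0,0,0,0,0.3]
  ]
}}

```text
time_s: 5.58
eef_pos: [620.3, 149.0, 61.8]
eef_rot: [0.862, 1.392, -0.861]
contact_force: [0.9, 0.3, -2.3]
grip_width: 51.3
```

Run:
```python
from h import *
s=st(); print(to([560,-100,250],0.3)); 
p=grab("wrist"); near=(360,325)
for z in (s["eef_pos"][2]-14,s["eef_pos"][2]-10,s["eef_pos"][2]-6):
    x,f,t=fit(p,near,s["eef_pos"][:2],z,110); print(round(z,1),x.round(3),round(f),t.round(1))
```

```text
{'time_s': 5.58, 'eef_pos': [620.28, 149.02, 61.77], 'joints': [-0.6, 0.89, 0.55, 1.69, -0.65, 0.74, -0.83], 'contact_force': [0.95, 0.34, -2.27], 'torque': [-0.04, -0.06, 0.01], 'grip_width': 51.31}
([-0.3765, -0.3299, 0.392], [-0.448, 0.0005, -0.0001], 'yaw now -1.1075')
47.8 [ 6.16778e+02  1.48290e+02 -3.20000e-01] 1514 [633.  142.5  91.8]
51.8 [ 6.19337e+02  1.49660e+02 -3.12000e-01] 2453 [635.1 144.   95.8]
55.8 [6.21894e+02 1.51360e+02 1.78000e-01] 6124 [637.3 145.6  99.8]
```

```bash
python3 -c "
from h import *
print(to([620,140,210],-0.9));print(to([630,-60,210],0.2))"
```

```text
([-0.2907, -0.0105, 0.015], [-0.0661, 0.0009, -0.0017], 'yaw now -1.1076')
([-0.2908, -0.1713, 0.3818], [-0.4162, 0.0018, -0.0011], 'yaw now -1.1076')
```

Emit:
{"fn": "move_arm", "kwargs": {
  "commands": [
    [-0.11,-0.003,0.005,-0.06,0,0,0.3],
    [-0.22,-0.006,0.01,-0.12,0,0,0.3],
    [-0.29,-0.03,0.06,-0.18,0,0,0.3],
    [-0.29,-0.08,0.17,-0.23,0,0,0.3],
    [-0.29,-0.13,0.28,-0.29,0,0,0.3],
    [-0.29,-0.171,0.382,-0.35,0,0,0.3],
    [-0.29,-0.171,0.382,-0.4,0,0,0.3],
    [-0.29,-0.171,0.382,-0.416,0,0,0.3]
  ]
}}

```text
time_s: 6.62
eef_pos: [629.9, -61.9, 210.3]
eef_rot: [-0.156, 1.559, 0.156]
contact_force: [-0.6, 0.7, -1.7]
grip_width: 51.1
```

```bash
python3 -c "
from h import *
st();print(to([639,-261,200],0.6))"
```

```text
{'time_s': 6.62, 'eef_pos': [629.85, -61.87, 210.32], 'joints': [-0.12, 0.64, 0.29, 1.6, -0.21, 0.93, 0.44], 'contact_force': [-0.56, 0.72, -1.71], 'torque': [0.02, 0.01, -0.04], 'grip_width': 51.13}
([0.0206, -0.394, -0.0608], [-0.1277, 0.002, 0.0007], 'yaw now 0.1988')
```

Emit:
{"fn": "move_arm", "kwargs": {
  "commands": [
    [0.02,-0.1,-0.015,-0.04,0,0,0.3],
    [0.02,-0.2,-0.03,-0.09,0,0,0.3],
    [0.02,-0.31,-0.045,-0.128,0.002,0,0.3],
    [0.02,-0.394,-0.061,-0.128,0.002,0,0.3],
    [0.02,-0.394,-0.061,-0.128,0.002,0,0.3],
    [0.02,-0.394,-0.061,-0.128,0.002,0,0.3]
  ]
}}

```text
time_s: 7.38
eef_pos: [638.7, -260.5, 200.4]
eef_rot: [-0.471, 1.519, 0.469]
contact_force: [0.1, 0.3, -2.2]
grip_width: 51.4
```

Run:
```python
from h import *
s=st(); p=grab("wrist"); save(p,"w3.png")
for q,z in(("spindle_seat",90),("journal_top",116),("spindle_tip",144),("machine",0)):
    for d in models.spot_point(p,q)[:2]: print(q,np.round(d["pixel"],1),round(d["conf"],2), onz(p,d["pixel"],z).round(1))
c=proj(p,np.array([592,-192,116])); print(c)
r0,c0=int(max(c[0]-60,0)),int(c[1]-70)
o=p["img"][r0:r0+120,c0:c0+140]; 
big=cv2.resize(o,(700,600),interpolation=cv2.INTER_CUBIC); print(r0,c0)
cv2.imwrite("pics/w3c.png",cv2.cvtColor(big,cv2.COLOR_RGB2BGR))
```

```text
{'time_s': 7.38, 'eef_pos': [638.67, -260.47, 200.42], 'joints': [0.26, 0.72, 0.16, 1.43, -0.13, 1.0, 1.05], 'contact_force': [0.08, 0.27, -2.23], 'torque': [0.11, 0.06, 0.04], 'grip_width': 51.4}
spindle_seat [114.7 322.2] 0.71 [ 591.7 -191.3   90. ]
journal_top [112.8 324.4] 0.63 [ 592.1 -189.6  116. ]
spindle_tip [111.1 327.1] 0.96 [ 592.6 -188.2  144. ]
machine [108.9 324.8] 0.7 [ 591.1 -185.9    0. ]
[116.08324314 322.09911727]
56 252
```

View pics/w3c.png

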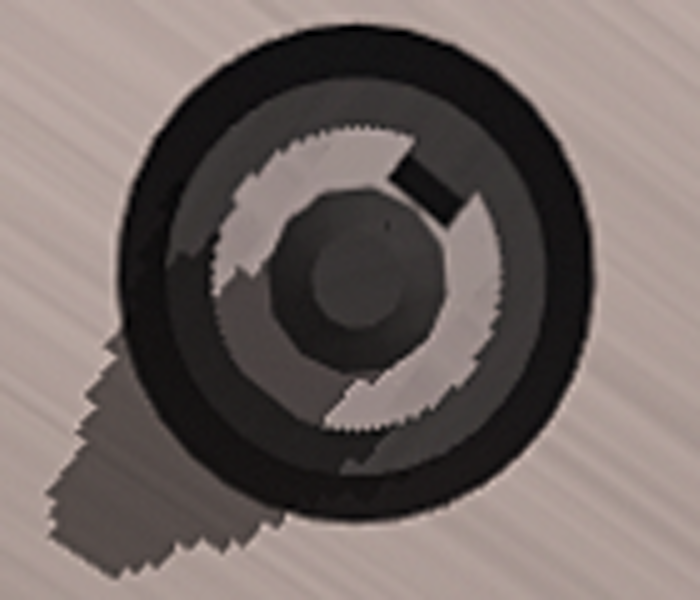

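The crop is a clear top view. The journal is centred at crop (358,278), the pilot tip at (358,280), and the keyway mouth runs between (415,135) and (475,190).

Run:
```python
from h import *
p=grab("wrist")
f=lambda x,y,z: onz(p,(56+y/5-.4,252+x/5-.4),z)
for n,(x,y),z in(("journal",(358,278),116),("tip",(358,280),144),("disc",(357,272),90),("mouth",((415+475)/2,(135+190)/2),116),("slotfloor",(428,187),116)): 
    print(n,f(x,y,z).round(1))
J=f(358,278,116)
for e in((415,135),(475,190)): E=f(*e,116); print(np.linalg.norm(E-J).round(1),np.arctan2(E[1]-J[1],E[0]-J[0]).round(3))
# disc circle fit via dark threshold
g=cv2.cvtColor(p["img"],cv2.COLOR_RGB2GRAY)
from scipy.spatial.transform import Rotation
T=grab("top");S=grab("side")
X=np.array([*J[:2],116]); print("tri J wrist vs side tip", tri([(p,(56+280/5-.4,252+358/5-.4)),(S,(349.7,438.2))]))
# held collar pose
x,fu,t=fit(p,(360,325),monitor.sense()["eef_pos"][:2],monitor.sense()["eef_pos"][2]-12.,110); print(x.round(3),round(fu),t.round(1))
save(p,"w4.png")
```

```text
journal [ 591.4 -188.3  116. ]
tip [ 591.5 -188.7  144. ]
disc [ 590.9 -187.6   90. ]
mouth [ 592.5 -171.4  116. ]
slotfloor [ 592.4 -174.9  116. ]
17.8 1.781
17.4 1.228
tri J wrist vs side tip (array([ 591.59968735, -188.80689845,  146.27188786]), [0.2, 0.2])
[ 6.39831e+02 -2.59890e+02  6.21000e-01] 3496 [ 642.5 -239.8  232.4]
```

View pics/w4.png

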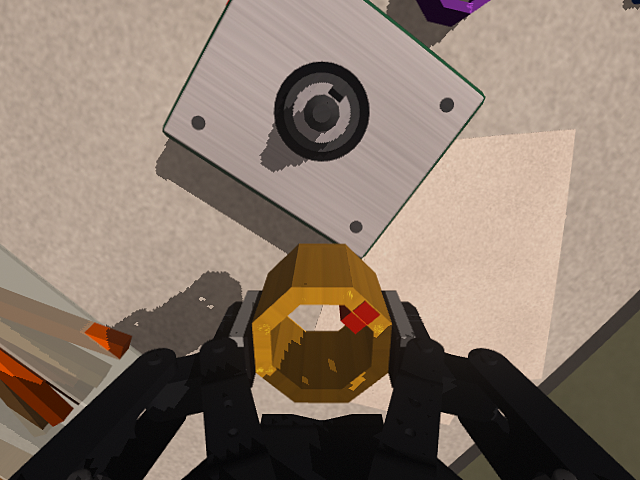

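Run:
```python
from h import *
from scipy.optimize import least_squares
im=cv2.cvtColor(cv2.imread("pics/w4.png"),cv2.COLOR_BGR2RGB).astype(int)
for r in list(range(238,250))+list(range(282,310))+list(range(394,410)): print(r,im[r,316:328:4].tolist(),end=" | ")
s=monitor.sense(); p=grab("wrist"); R=Ro.from_rotvec(s["eef_rot"]).as_matrix()
P=lambda y,z,dx: proj(p,np.array(s["eef_pos"])+R@np.array([dx,y,z]))
print()
for dx in(-34,-32): print(dx,"front top",P(-26,0,dx),"back top",P(26,0,dx),"bore back",P(19,0,dx),"back bottom",P(26,0,dx+44))
```

```text
238 [[93, 82, 74], [92, 82, 72], [84, 74, 67]] | 239 [[93, 82, 73], [91, 81, 73], [93, 81, 71]] | 240 [[92, 81, 72], [90, 79, 71], [88, 76, 69]] | 241 [[89, 79, 71], [88, 76, 69], [88, 78, 71]] | 242 [[87, 79, 74], [90, 81, 78], [88, 79, 75]] | 243 [[101, 78, 55], [102, 79, 56], [102, 77, 54]] | 244 [[114, 75, 21], [114, 73, 19], [114, 74, 20]] | 245 [[116, 78, 25], [116, 76, 25], [116, 77, 24]] | 246 [[120, 80, 25], [120, 80, 25], [120, 79, 25]] | 247 [[117, 78, 25], [119, 80, 25], [115, 76, 24]] | 248 [[118, 80, 24], [120, 80, 23], [113, 77, 25]] | 249 [[117, 80, 24], [120, 80, 24], [111, 75, 23]] | 282 [[117, 77, 21], [118, 80, 20], [109, 73, 20]] | 283 [[117, 77, 21], [118, 80, 21], [111, 74, 23]] | 284 [[116, 76, 21], [117, 80, 20], [109, 72, 19]] | 285 [[115, 76, 20], [117, 78, 20], [109, 73, 21]] | 286 [[109, 72, 22], [111, 74, 21], [103, 69, 22]] | 287 [[158, 105, 25], [162, 107, 26], [150, 100, 23]] | 288 [[189, 127, 26], [193, 130, 30], [179, 119, 25]] | 289 [[183, 123, 26], [190, 128, 31], [176, 118, 28]] | 290 [[182, 123, 26], [187, 125, 29], [173, 116, 25]] | 291 [[183, 
[... 1510 characters left out ...]
, [170, 150, 129], [168, 148, 124]] | 404 [[191, 172, 158], [190, 173, 159], [191, 173, 158]] | 405 [[185, 167, 152], [185, 165, 150], [181, 163, 147]] | 406 [[185, 167, 151], [193, 173, 157], [183, 165, 150]] | 407 [[180, 162, 147], [191, 173, 155], [186, 168, 152]] | 408 [[177, 159, 143], [189, 172, 156], [186, 168, 153]] | 409 [[183, 165, 147], [188, 170, 156], [182, 163, 149]] | 
-34 front top [407.08094999 321.97265127] back top [291.28102758 322.11479094] bore back [308.91745766 322.09363518] back bottom [245.86261214 321.9006216 ]
-32 front top [403.22842201 321.96350578] back top [288.55802837 322.10196639] bore back [305.98572865 322.08139136] back bottom [244.33999154 321.89343213]
```

```bash
python3 -c "
from h import *
print(to([591.7,-188.8,176],0.72))"
```

```text
([0.0484, 0.172, 0.0032], [-0.0377, -0.0002, 0.0007], 'yaw now 0.6015')
```

Emit:
{"fn": "move_arm", "kwargs": {
  "commands": [
    [0,0.09,0.002,-0.02,0,0,0.3],
    [0,0.172,0.003,-0.038,0,0,0.3],
    [0,0.172,0.003,-0.038,0,0,0.3],
    [0.048,0.172,0.003,-0.038,0,0,0.3],
    [0.048,0.172,0.003,-0.038,0,0,0.3]
  ]
}}

```text
time_s: 8.45
eef_pos: [590.6, -189.2, 174.9]
eef_rot: [-0.564, 1.499, 0.563]
contact_force: [-0.8, 0.4, -2.7]
grip_width: 51.2
```

Run:
```python
from h import *
st();print(to([591.7,-188.8,130],0.72)); p=grab("wrist"); S=grab("side")
a=p["img"][230:430,200:450];b=S["img"][270:430,360:520]
o=np.hstack([cv2.resize(a,(500,400)),cv2.resize(b,(300,300))[:, :][:300].copy() if 0 else cv2.copyMakeBorder(cv2.resize(b,(300,300)),0,100,0,0,cv2.BORDER_CONSTANT)])
cv2.imwrite("pics/w5.png",cv2.cvtColor(o,cv2.COLOR_RGB2BGR))
```

```text
{'time_s': 8.45, 'eef_pos': [590.63, -189.15, 174.89], 'joints': [0.18, 0.65, 0.13, 1.66, -0.1, 0.83, 1.08], 'contact_force': [-0.81, 0.36, -2.65], 'torque': [0.02, 0.01, 0.03], 'grip_width': 51.24}
([0.0898, -0.0009, 0.0023], [0.0001, -0.0009, -0.0001], 'yaw now 0.7202')
```

View pics/w5.png

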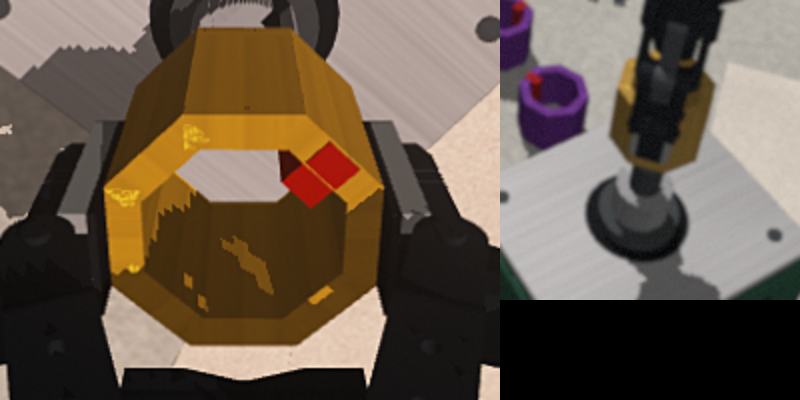

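The collar hangs upright above the pilot, centred in the side view, with its tab up-right in the wrist view. I descend onto the pilot.

Emit:
{"fn": "move_arm", "kwargs": {
  "commands": [
    [0.03,-0.001,0.002,0,-0.001,0,0.3],
    [0.06,-0.001,0.002,0,-0.001,0,0.3],
    [0.09,-0.001,0.002,0,-0.001,0,0.3],
    [0.09,-0.001,0.002,0,-0.001,0,0.3]
  ]
}}

```text
time_s: 9.05
eef_pos: [591.8, -188.9, 129.5]
eef_rot: [-0.563, 1.496, 0.564]
contact_force: [0.2, 0.6, -1.9]
grip_width: 51.2
```

```bash
python3 -c "
from h import *
st();print(to([591.7,-188.8,116],0.72))"
```

```text
{'time_s': 9.05, 'eef_pos': [591.84, -188.94, 129.49], 'joints': [0.19, 0.71, 0.12, 1.7, -0.11, 0.74, 1.09], 'contact_force': [0.22, 0.62, -1.9], 'torque': [-0.01, 0.04, -0.02], 'grip_width': 51.16}
([0.027, 0.0004, -0.0], [0.0001, 0.0001, -0.0002], 'yaw now 0.7202')
```

Emit:
{"fn": "move_arm", "kwargs": {
  "commands": [
    [0.006,0,0,0,0,0,0.3],
    [0.012,0,0,0,0,0,0.3],
    [0.018,0,0,0,0,0,0.3],
    [0.018,0,0,0,0,0,0.3]
  ]
}}

```text
time_s: 9.55
eef_pos: [591.8, -189.0, 120.4]
eef_rot: [-0.563, 1.496, 0.564]
contact_force: [-0.4, -0.6, -2.9]
grip_width: 51.3
```

```bash
python3 -c "
from h import *
st()"
```

```text
{'time_s': 9.55, 'eef_pos': [591.77, -188.97, 120.41], 'joints': [0.19, 0.72, 0.11, 1.7, -0.11, 0.72, 1.09], 'contact_force': [-0.39, -0.55, -2.92], 'torque': [0.05, -0.0, -0.01], 'grip_width': 51.33}
```

Emit:
{"fn": "move_arm", "kwargs": {
  "commands": [
    [0.004,0,0,0,0,0,0.3],
    [0.008,0,0,0,0,0,0.3],
    [0.012,0,0,0,0,0,0.3],
    [0.012,0,0,0,0,0,0.3]
  ]
}}

```text
time_s: 10.05
eef_pos: [591.7, -188.9, 114.2]
eef_rot: [-0.563, 1.497, 0.564]
contact_force: [0.8, -1.0, -2.0]
grip_width: 50.8
```

Emit:
{"fn": "move_arm", "kwargs": {
  "commands": [
    [0.004,0,0,0,0,0,0.3],
    [0.008,0,0,0,0,0,0.3],
    [0.008,0,0,0,0,0,0.3]
  ]
}}

```text
time_s: 10.42
eef_pos: [591.7, -188.9, 110.0]
eef_rot: [-0.563, 1.497, 0.564]
contact_force: [-0.3, -0.3, -1.8]
grip_width: 51.2
```

There is no push at 110, below the un-keyed stop of about 115, so the tab has entered the keyway directly. I continue gently.

Emit:
{"fn": "move_arm", "kwargs": {
  "commands": [
    [0.004,0,0,0,0,0,0.3],
    [0.008,0,0,0,0,0,0.3],
    [0.01,0,0,0,0,0,0.3],
    [0.01,0,0,0,0,0,0.3]
  ]
}}

```text
time_s: 10.92
eef_pos: [591.6, -188.9, 104.9]
eef_rot: [-0.563, 1.497, 0.564]
contact_force: [-0.2, -0.1, -1.8]
grip_width: 51.2
```

Emit:
{"fn": "move_arm", "kwargs": {
  "commands": [
    [0.003,0,0,0,0,0,0.3],
    [0.006,0,0,0,0,0,0.3],
    [0.006,0,0,0,0,0,0.3]
  ]
}}

```text
time_s: 11.3
eef_pos: [591.6, -188.9, 101.8]
eef_rot: [-0.563, 1.497, 0.564]
contact_force: [-0.1, -0.0, -2.3]
grip_width: 51.1
```

Emit:
{"fn": "move_arm", "kwargs": {
  "commands": [
    [0.003,0,0,0,0,0,0.3],
    [0.006,0,0,0,0,0,0.3],
    [0.006,0,0,0,0,0,0.3]
  ]
}}

```text
time_s: 11.68
eef_pos: [591.7, -189.0, 99.2]
eef_rot: [-0.563, 1.497, 0.564]
contact_force: [-1.5, 1.0, 3.9]
grip_width: 51.4
```

The push rose to about 6 N with the TCP at 99.2, which matches home (underside at z≈90). One small extra press, then I release and retreat upward.

Emit:
{"fn": "move_arm", "kwargs": {
  "commands": [
    [0.003,0,0,0,0,0,0.3],
    [0.003,0,0,0,0,0,0.3]
  ]
}}

```text
time_s: 11.92
eef_pos: [591.7, -189.0, 98.0]
eef_rot: [-0.563, 1.497, 0.564]
contact_force: [-1.7, 1.1, 5.4]
grip_width: 51.4
```

Emit:
{"fn": "move_arm", "kwargs": {
  "commands": [
    [0,0,0,0,0,0,0.85],
    [0,0,0,0,0,0,0.85],
    [0,0,0,0,0,0,0.85],
    [-0.03,0,0,0,0,0,0.85],
    [-0.1,0,0,0,0,0,0.85],
    [-0.2,0,0,0,0,0,0.85],
    [-0.2,0,0,0,0,0,0.85]
  ]
}}

```text
time_s: 12.8
eef_pos: [594.9, -190.2, 203.4]
eef_rot: [-0.567, 1.488, 0.558]
contact_force: [0.8, 1.1, 0.4]
grip_width: 72.2
```

Run:
```python
from h import *
st(); p=grab("wrist"); S=grab("side")
c=proj(p,np.array([591.5,-188.5,112])); print(c)
x,f,t=fit(p,c,(591.5,-188.5),90,80); print(x.round(3),round(f),t.round(1))
for z in(86,94,104): print(z,fit(p,c,(591.5,-188.5),z,80)[1])
r=int(c[0]);k=int(c[1])
a=p["img"][max(r-100,0):r+100,k-120:k+120];b=S["img"][300:430,360:520]
a=cv2.resize(a,(480,400));b=cv2.resize(b,(320,260))
cv2.imwrite("pics/w6.png",cv2.cvtColor(np.hstack([a,cv2.copyMakeBorder(b,0,140,0,0,cv2.BORDER_CONSTANT)]),cv2.COLOR_RGB2BGR))
```

```text
{'time_s': 12.8, 'eef_pos': [594.9, -190.24, 203.43], 'joints': [0.18, 0.62, 0.13, 1.64, -0.1, 0.88, 1.07], 'contact_force': [0.81, 1.14, 0.41], 'torque': [-0.0, -0.03, 0.02], 'grip_width': 72.24}
[233.36895192 318.76600611]
[ 5.91355e+02 -1.88450e+02 -7.50000e-02] 285 [ 592.3 -169.1  134. ]
86 251.41531372070312
94 651.3109741210938
104 2428.5361328125
```

View pics/w6.png

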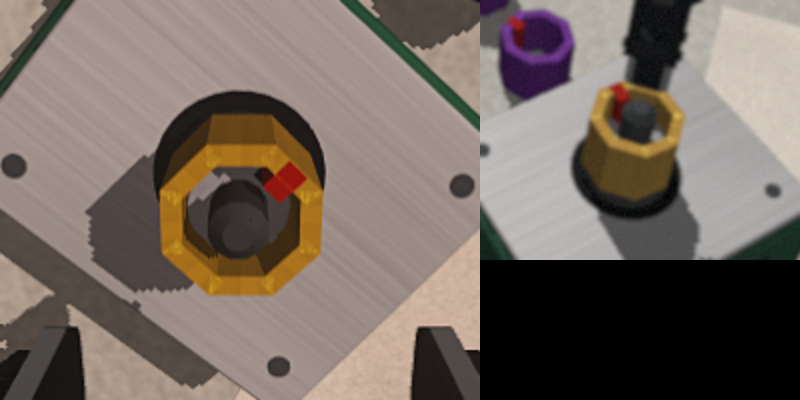

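The collar sits on the black shoulder, upright and concentric. Its red tab lies over the keyway, the pilot stands above its rim, and the gripper is clear.

```bash
python3 -c "
from h import *
st(); print(arm.job_done())"
```

```text
{'time_s': 12.9, 'eef_pos': [592.03, -189.05, 199.21], 'joints': [0.18, 0.62, 0.13, 1.64, -0.1, 0.88, 1.07], 'contact_force': [-0.07, -0.42, -0.54], 'torque': [-0.05, 0.0, 0.03], 'grip_width': 72.4}
the job is handed in; nothing more can be done
None
```

The brass drive collar is seated on the sander's spindle and released, and I handed the job in at about 13 s. No verdict is reported.

**What I did:** I gripped the collar on two diagonal flats and measured the keyway at about 1.505 rad with the wrist camera. I turned the tab to that angle before lowering. The tab dropped straight in, so the turning-under-pressure step was never needed: there was no push at the un-keyed stop height. I then pressed it home with about 8 N, opened the gripper and backed off upward.

**Last checks:**
- **Position:** the final silhouette fit puts the collar centre at (591.4, −188.5), within about 0.2 mm of the measured spindle axis.
- **Height:** the fit gives an underside at about 86–90 mm (shoulder at 90) and rules out the un-keyed height of 104. The 86 mm fit scored slightly better than 90, but the first push, with the gripper at 99–101 mm, agrees with 90.
- **Appearance:** the last picture shows the collar upright on the shoulder, the tab over the keyway and the gripper about 100 mm above.

**Disagreements and gaps:**
- The three cameras disagreed by up to 3 mm on the collar's starting position; I used the wrist camera.
- I did not re-measure the bystanders at the end, but no move went near them.

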